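# Jack up the card press and hold it

## Robot

A 7-joint arm with a two-finger parallel gripper is mounted at the origin on the work surface. World frame = base frame: x ahead of the robot, y to its left, z up, the work surface at z = 0. Lengths are in m, angles in rad, forces in N, time in s.
With the tool pointing down it reaches from about 0.35 to 0.9 m from the base axis. Payload 8.1 kg.
Tool frame: the origin (TCP) lies midway between the tips of the shut fingers; the grasp point (between the pads) lies 19 mm behind it; z points along the fingers, y is the line along which they close (so a half turn about z gives the same grasp; the last joint's range is limited). The gripper opens to 92 mm and grips with 3 to 60 N. Pads are 19 mm wide; open, the fingers measure 130 mm over their backs; the gripper's body (75 mm by 190 mm) begins 47 mm behind the grasp point.
Start: joints at [-1.34, 0.434, 0.025, 1.573, -0.012, 1.134, -0.075], TCP at [0.205, 0.591, 0.227] pointing down, gripper open.
Joint ranges: [-2.62, 2.62], [-0.44, 2.09], [-1.27, 1.32], [0.08, 2.57], [-1.32, 4.46], [0.12, 2], [-2.74, 2.74]. Speed limits (rad/s): [2.22, 2.22, 3.01, 3.01, 3.14, 3.14, 3.14].

## Interface

Orientations are given as a rotation vector (axis times angle).
In Python, from cell import arm gives the robot as it stands.
- The arm moves only by the tool carry_out, never from a script. Its arguments are lists of equal length, an entry for each row: "claw": the finger opening in cm, from 0 to 9.18; "delta_pos": the shift along the tool's x, y, z in cm, a list of three; "angular": the turn, a rotation vector about the tool's x, y, z in rad, a list of three. In form: {"claw": [claw, ...], "delta_pos": [[dx, dy, dz], ...], "angular": [[ax, ay, az], ...]}. A call has 1 to 20 rows; each row shifts and turns the commanded pose from where the row before left it, along the tool's axes as they then stand; what a row does not reach is not made up. A row lasts 1/10 s, in which the tool goes at most 50 mm and 8.59 degrees, less where a joint would pass 70% of its speed; a pose out of reach is approached as far as the arm can. A call with a gripper value outside its range is refused whole. The fingers move at their own pace and stop on an object; "force" is the grip in N (left out, the last holds). Time passes only in rows, so rows that do not move let the fingers close. It gives the time, the measured TCP pose, the force, the opening and the grip force at its end, in the units of the state.
- arm.observe(): the state, without advancing time (a new reading comes with each control period).
- arm.get_image(name): name is "side" or "top"; returns a dict with "frame" (384x512x3 uint8, red, green, blue), "mtx" (3x3 intrinsics, pixels), "T" (4x4, takes a point from camera to world coordinates). Camera axes: x right, y down, z forward; pixel columns grow to the right and rows downward; lengths in m; the calibration is good to about 2 mm. A picture is of the moment at which its call begins. There is no depth.
- arm.sign_off(): hands the job in; it is judged then, once.
Trained networks look in a picture, given as the dict that the camera call returned (one of the last four; its "shot" number tells which), for a name from the list of things; names that differ only in an ending like _2 or _b are one class to them, and where a whole thing is asked for, a point or a joint stands for the part that bears it (a point fixed in the world has none). Each returns a list of dicts, best first, with "conf" (0 to 1); they miss things now and then, are a little off and sometimes report something else, mostly with a low value. They report only what shows in the picture. A call takes as long as a camera call.
- arm.look_for(label, picture): "centre" ([column, row] as shares, 0 to 1, of the picture: columns of its width, rows of its height, amid what is visible of it).
- arm.trace(label, picture): "region" (384x512 bool, what is visible of it) and "centre" ([column, row] as shares, 0 to 1, of the picture: columns of its width, rows of its height, amid what is visible of it).
- arm.place_of(label, picture): "centre" ([column, row] as shares, 0 to 1, of the picture: columns of its width, rows of its height: a listed point, or the origin of a listed thing).
The state is a dict: "clock": time; "joints": joint angles; "dq": joint speeds; "joint_efforts": joint torques, N m; "position": TCP position; "ee_rot": TCP orientation; "force": force on the tool from outside, world axes, zero at the start; "ft_torque": the same for the moment, N m; "width": opening from 0.0 (shut) to 1.0 (fully open); "gripper_force": force on a finger pad.
Only numpy, scipy, OpenCV 4.12 (cv2) and the standard library are available. Lean on these libraries where they do the work, as an engineer would, in place of code of your own. Each camera call takes 0.05 s, during which the arm holds its last target. There are 200 camera calls.

## Task

The drawer of the blue card press has just been loaded: push it fully shut, then pick up the red toe jack and set it flat on the bench with its saddle centred under the marked point of the yellow lift pad on the press's front. Pump the jack's handle once, fully down so that the press lifts and then all the way back up, and press it fully down a second time. Finish there, still holding the handle down so that the press front stays raised on the jack, and leave the other things on the bench where they are.

Things in the scene. Friction and masses are not known exactly. Their poses are not given: they have to be found in the camera images.
- press: Blue bench card press, 280 wide, 280 deep, 195 high at its rear roller, 125 over the front 160. A fixed rear rail carries the rest, which tilts up at the front. Origin on the bench directly below the lift point; x to the press's back, y to its left, z up. Case front face at x = 40 mm, underside 34 up, free space below; hinge axis at x = 325, 30 up; front feet 28 dia. at x = 90, y = +-115.
- lift_pad (a point): Marked lift point: centre of the underside of the yellow lift pad, a tab 70 long, 60 wide, 10 thick sticking out of the press's front towards the robot; underside 34 mm above the bench at rest, some 14 higher when jacked up (about 30 N on the saddle). A black dot and cross on its top mark the point, 30 mm from its front edge; a yellow stripe on the press top is in line with it. Axes as the press.
- press_drawer (a joint): How far the drawer in the press's front stands open, m: 0 shut (hard stop), at most 0.10; slides along the press's x axis, stays where left, moves with about 2 N. Open, it hangs over the lift pad.
- drawer_pull (a point): Middle of the front face of the black pull bar on the drawer: bar 100 wide, 18 high, standing 17 mm proud of the grey front panel; 85 mm above the bench; at press x = +17 mm when shut, farther to -x as it is open. Panel 200 wide, from 46 to 112 mm above the bench. Axes as the press.
- jack: Small red toe jack, loose, 0.6 to 0.9 kg. Origin on its underside below the middle of its red body block (40 long in x, 36 wide in y, top 62 mm up: pick it up here, across y). x points to the toe and saddle, the handle lies to -x, z up. Dark steel base plate 70 wide, 8 thick, from x = -140 to +100 mm.
- jack_saddle (a point): Centre of the top of the saddle, a black rubber disc 36 dia. on the steel toe (30 wide), at jack x = +75 mm, 28 mm above the jack's underside when lowered. Rises straight up with the handle, 20 mm over the full stroke; the first 6 mm close the gap to the lift pad. Axes as the jack.
- jack_handle (a joint): Pump handle angle, rad: 0 raised (its return spring brings it here when let go, loaded or not), 0.60 fully down (level, hard stop). Pivot at jack x = -18 mm, 52 mm up, axis along y. Under load the grip needs about 10 to 15 N to stay down.
- handle_grip (a point): Middle of the top face of the black grip at the handle's end: grip 55 long, 34 wide, 18 thick, its centre 115 mm from the pivot, this point 9 mm above that centre. Raised: jack x = -108 mm, 124 mm above the bench; fully down: jack x = -133, 61 mm above the bench.
- tape_roll: Bystander: brown tape roll lying flat, 100 dia., 25 high; origin under its centre.
- blade_box: Bystander: cardboard box 90 x 60 x 30; origin under its centre.
- glue_jar: Bystander: white jar with red cap, 64 dia., 80 high; origin under its centre.
- screwdriver: Bystander: screwdriver with blue handle lying on the bench, about 200 long along its x.
- pliers: Bystander: red-handled pliers lying flat, about 150 long, 12 high; origin under the joint.
- pen_mug: Bystander: blue mug, 76 dia., 95 high; origin under its centre.

How it is judged:
On the way, in this order (a step that is already met when the one before it is completed fails the run):
1. the drawer is pushed fully shut (value of joint press_drawer below 0.008 m), for 0.2 s.
2. the jack stands flat on the bench, handle up, its saddle under the lift point (horizontal distance between jack_saddle and lift_pad below 0.014 m and height (world z) of jack below 0.006 m and angle between jack's own z axis and vertical below 0.06 rad and value of joint jack_handle below 0.15 rad), for 0.2 s.
3. first stroke: the handle is fully down and the press is lifted on the jack (value of joint jack_handle above 0.5 rad and height (world z) of lift_pad above 0.041 m and contact force between jack and press above 8 N and horizontal distance between jack_saddle and lift_pad below 0.014 m and height (world z) of jack below 0.006 m and angle between jack's own z axis and vertical below 0.06 rad), for 0.1 s.
4. the handle is let all the way back up and the press comes down (value of joint jack_handle below 0.1 rad and height (world z) of lift_pad below 0.0365 m), for 0.1 s.
At the end, for the whole second after the job is handed in: Drawer within 8 mm of shut; jack flat on the bench, saddle within 14 mm of the lift point; fingers (over 3 N) hold the handle past 0.50 of 0.60 rad; lift point over 41 mm up, carried by the jack (over 8 N), not touched by the robot; bystanders within 30 mm of their start (all of step 3 and value of joint press_drawer below 0.008 m and contact force between the fingers and jack above 3 N and contact force between each of the arm, the fingers and press below 1 N and distance of each of tape_roll, blade_box, glue_jar, screwdriver, pliers, pen_mug from where it was at the start of the episode below 0.03 m); the arm keeps its last pose, push and grip.
It fails at once if a bystander is pushed aside or knocked over (distance of any of tape_roll, blade_box, glue_jar, screwdriver, pliers, pen_mug from where it was at the start of the episode above 0.04 m).
It also fails if it takes over 61 s, if anything falls off the work surface, if the arm or the gripper's body presses on something with over 40 N, if the wrist force passes 120 N, or if a joint passes its speed limit or range.

## Working session

There is one attempt and no reset: what is moved stays moved. The work goes in short steps, Python scripts to look and compute and a tool call to move; the robot and the scene stay as the last step left them, time stands still between calls to the robot, and variables do not carry over. Pictures are saved under pics/ and viewed, at most 10 in all, crops included, and the job is handed in when it is done.

Besides the shell and the picture viewer there is one more tool, called after "Call:" as a command line: name --argument value ..., lists and objects as JSON in quotes. carry_out: Moves the arm, as the interface text tells. Its arguments: {"type":"object","properties":{"claw":{"type":"array","items":{"type":"number"}},"delta_pos":{"type":"array","items":{"type":"array","items":{"type":"number"}}},"angular":{"type":"array","items":{"type":"array","items":{"type":"number"}}},"force":{"type":"number"}},"required":["claw","delta_pos","angular"]}

```bash
mkdir -p pics; ls; cat > h.py <<'E'
import numpy as np, cv2
from scipy.spatial.transform import Rotation as R
from cell import arm
def ray(p,c):
    u=np.array([c[0]*512,c[1]*384,1.]); d=p["T"][:3,:3]@np.linalg.inv(p["mtx"])@u
    return p["T"][:3,3],d
def at(p,c,z):
    o,d=ray(p,c); return o+d*(z-o[2])/d[2]
def proj(p,w):
    q=np.linalg.inv(p["T"])@np.append(w,1); v=p["mtx"]@q[:3]; return v[:2]/v[2]
def tri(pa,ca,pb,cb):
    A=[];b=[]
    M=np.zeros((3,3));v=np.zeros(3)
    for p,c in((pa,ca),(pb,cb)):
        o,d=ray(p,c); d=d/np.linalg.norm(d); P=np.eye(3)-np.outer(d,d); M+=P; v+=P@o
    return np.linalg.solve(M,v)
E
python3 - <<'E'
from h import *
s=arm.observe(); print({k:np.round(v,3) for k,v in s.items()})
P={n:arm.get_image(n) for n in("side","top")}
cv2.imwrite("pics/a.png",np.hstack([cv2.resize(P[n]["frame"],(400,300))for n in P])[:,:,::-1])
for n in P: cv2.imwrite(f"pics/{n}.png",cv2.resize(P[n]["frame"],(800,600),interpolation=2)[:,:,::-1]); print(n,P[n]["T"].round(3).tolist())
Z=dict(lift_pad=.034,drawer_pull=.085,jack=0,jack_saddle=.028,handle_grip=.124,press=0,tape_roll=0,blade_box=0,glue_jar=0,screwdriver=0,pliers=0,pen_mug=0)
for l,z in Z.items():
    r={n:arm.place_of(l,P[n]) for n in P}
    for n in P:
        for k in r[n][:2]: print(l,n,round(k["conf"],2),np.round(k["centre"],3),at(P[n],k["centre"],z).round(3))
    if r["side"] and r["top"]: print("   tri",tri(P["side"],r["side"][0]["centre"],P["top"],r["top"][0]["centre"]).round(3))
E
```

```text
pics
{'clock': np.float64(0.0), 'joints': array([-1.34 ,  0.435,  0.025,  1.574, -0.012,  1.134, -0.075]), 'dq': array([ 0.001,  0.001,  0.   ,  0.   ,  0.001, -0.002, -0.001]), 'joint_efforts': array([-1.0000e-03, -6.6787e+01,  9.8500e-01, -3.1446e+01, -6.0000e-02,
        4.3000e-02,  0.0000e+00]), 'position': array([0.205, 0.59 , 0.226]), 'ee_rot': array([-5.220e-01, -3.098e+00,  2.000e-03]), 'force': array([-0.375, -0.06 , -0.148]), 'ft_torque': array([-0.026,  0.038, -0.007]), 'gripper_force': np.float64(0.0), 'width': np.float64(1.0)}
side [[0.718, -0.503, 0.481, -0.202], [-0.696, -0.517, 0.498, -0.759], [-0.002, -0.692, -0.721, 1.196], [0.0, 0.0, 0.0, 1.0]]
top [[0.081, -0.974, 0.212, 0.194], [-0.997, -0.08, 0.014, -0.009], [0.003, -0.212, -0.977, 1.733], [0.0, 0.0, 0.0, 1.0]]
lift_pad side 0.69 [0.53  0.467] [0.65  0.016 0.034]
lift_pad top 0.64 [0.501 0.447] [0.655 0.017 0.034]
   tri [0.654 0.018 0.03 ]
drawer_pull side 0.88 [0.512 0.457] [0.604 0.016 0.085]
drawer_pull top 0.55 [0.502 0.485] [0.59  0.01  0.085]
   tri [0.59  0.008 0.098]
jack side 0.58 [0.368 0.447] [0.487
[... 764 characters left out ...]
 0.   ]
blade_box top 0.88 [0.309 0.402] [0.699 0.377 0.   ]
   tri [ 0.708  0.382 -0.026]
glue_jar side 0.97 [0.693 0.634] [ 0.66  -0.344  0.   ]
glue_jar top 0.85 [0.696 0.46 ] [ 0.674 -0.343  0.   ]
glue_jar top 0.75 [0.31  0.403] [0.699 0.377 0.   ]
   tri [ 0.674 -0.342 -0.013]
screwdriver side 0.67 [0.753 0.742] [ 0.602 -0.5    0.   ]
screwdriver top 0.76 [0.775 0.51 ] [ 0.615 -0.49   0.   ]
   tri [ 0.62  -0.496 -0.024]
pliers side 0.47 [0.318 0.369] [0.521 0.477 0.   ]
pliers top 0.66 [0.236 0.519] [0.523 0.49  0.   ]
   tri [ 0.528  0.493 -0.014]
pen_mug side 0.98 [0.656 0.829] [ 0.413 -0.465  0.   ]
pen_mug top 0.59 [0.753 0.66 ] [ 0.407 -0.455  0.   ]
   tri [ 0.412 -0.46  -0.008]
```

View pics/top.png

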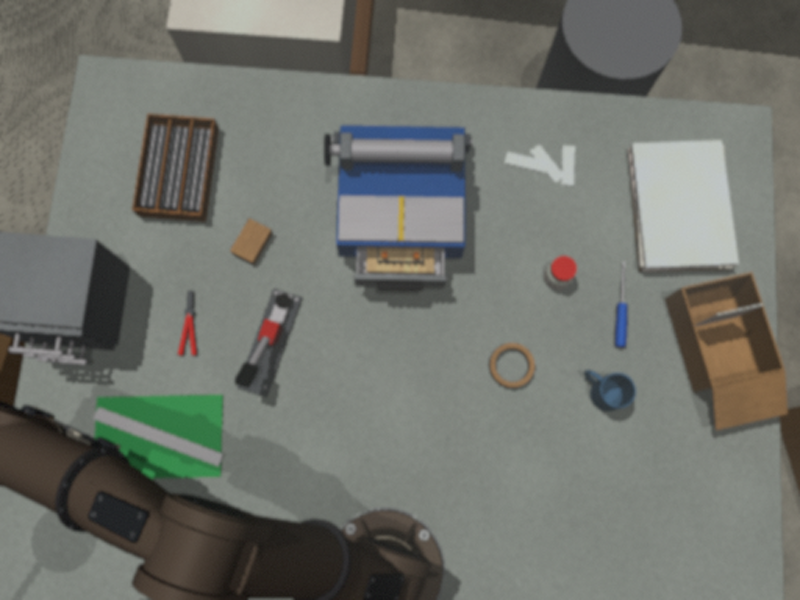

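View pics/side.png

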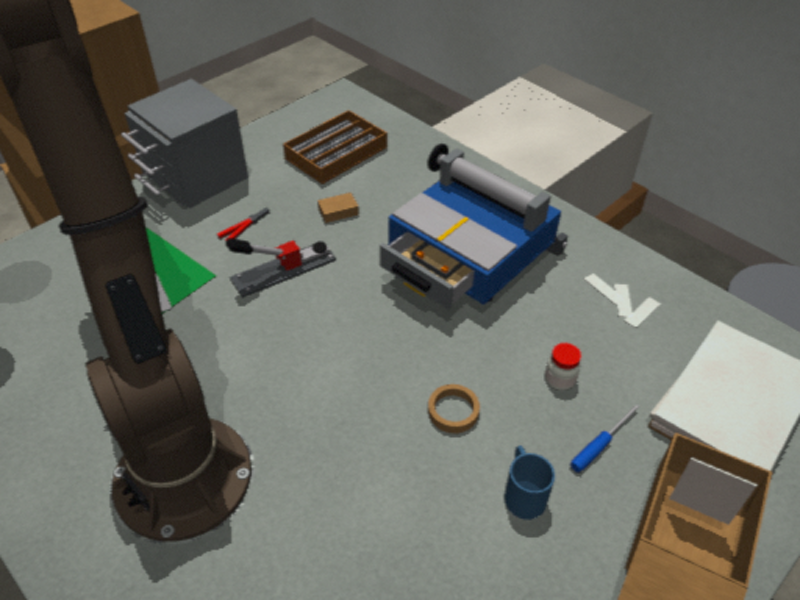

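The top view shows the press at about (400,190) with its drawer open to (400,275), and the jack at (268,335) with its toe away from the robot and slightly right. The tape roll (512,365) and the jar, mug and driver are on the right, away from the work. The side view agrees, with the pull bar at (410,275). Next I'll get the press yaw and the jack heading.

```bash
cat >> h.py <<'E'
def stripe(p,z=.125,lo=(20,120,100),hi=(32,255,255),box=None):
    h=cv2.cvtColor(p["frame"],cv2.COLOR_RGB2HSV); m=cv2.inRange(h,lo,hi)
    n,l,s,c=cv2.connectedComponentsWithStats(m)
    return m,n,l,s,c
def dlt(target, yaw):
    """tool-frame deltas (cm): turn about tool z first, then shift; yaw=angle of tool y from world +y"""
    s=arm.observe(); Rt=R.from_rotvec(s["ee_rot"])
    D=R.from_euler("z",yaw)*R.from_matrix(np.diag([-1.,1,-1]))
    print("pos",s["position"].round(4),"turn",(Rt.inv()*D).as_rotvec().round(3),"shift cm",(D.inv().apply(np.array(target)-s["position"])*100).round(2),"F",s["force"].round(1),"t",s["clock"])
E
python3 - <<'E'
from h import *
for nm in("top","side"):
    p=arm.get_image(nm); m,n,l,s,c=stripe(p)
    for i in range(1,n):
        if s[i,4]>12:
            ys,xs=np.nonzero(l==i); q=np.array([at(p,(( x+.5)/512,(y+.5)/384),.125)[:2] for x,y in zip(xs,ys)])
            vx,vy,x0,y0=cv2.fitLine(q.astype(np.float32),2,0,.01,.01).ravel()
            print(nm,s[i],"dir",np.arctan2(vy,vx).round(3),q.mean(0).round(3),q.min(0).round(3),q.max(0).round(3))
dlt([.52,.015,.2],0.0)
E
```

```text
top [255 127   3  27  54] dir 0.073 [0.739 0.022] [0.693 0.017] [0.786 0.028]
side [280 139  20  15  68] dir 0.06 [0.743 0.021] [0.695 0.013] [0.793 0.029]
pos [0.2048 0.5905 0.2267] turn [ 0.     0.    -0.334] shift cm [-31.52 -57.55   2.67] F [0.4 1.2 0.1] t 1.4
```

Call:
carry_out --claw '[0,0,0,0,0,0,0,0,0,0,0,0,0,0,0,0,0,0,0,0]' --delta_pos '[[0,0,0],[0,0,0],[0,0,0],[-1,-2,0],[-1.7,-3.6,0.15],[-1.7,-3.6,0.15],[-1.7,-3.6,0.15],[-1.7,-3.6,0.15],[-1.7,-3.6,0.15],[-1.7,-3.6,0.15],[-1.7,-3.6,0.15],[-1.7,-3.6,0.15],[-1.7,-3.6,0.15],[-1.7,-3.6,0.15],[-1.7,-3.6,0.15],[-1.7,-3.6,0.15],[-1.7,-3.6,0.15],[-1.7,-3.6,0.15],[-1.7,-3.6,0.15],[-1.7,-3.6,0.15]]' --angular '[[0,0,-0.133],[0,0,-0.133],[0,0,-0.133],[0,0,0],[0,0,0],[0,0,0],[0,0,0],[0,0,0],[0,0,0],[0,0,0],[0,0,0],[0,0,0],[0,0,0],[0,0,0],[0,0,0],[0,0,0],[0,0,0],[0,0,0],[0,0,0],[0,0,0]]'

```text
clock: 3.4
position: [0.5257, 0.0126, 0.2029]
ee_rot: [-0.103, 3.139, 0.0]
force: [0.4, 0.3, 1.0]
width: 0.003
gripper_force: 0.0
```

```bash
python3 -c "
from h import *
dlt([.53,.008,.078],.065); dlt([.662,.016,.078],.065); print(arm.observe()['width'])"
```

```text
pos [0.5257 0.0126 0.2029] turn [0.    0.001 0.   ] shift cm [-0.4  -0.49 12.49] F [0.4 0.3 1. ] t 3.4
pos [0.5257 0.0126 0.2029] turn [0.    0.001 0.   ] shift cm [-13.63  -0.55  12.49] F [0.4 0.3 1. ] t 3.4
0.0033186853592990263
```

Call:
carry_out --claw '[0,0,0,0,0,0,0,0,0,0,0,0,0,0,0,0,0,0]' --delta_pos '[[0,-0.5,3],[0,0,3.3],[0,0,3],[0,0,3],[-1,0,0],[-1.5,0,0],[-1.2,0,0],[-1,0,0],[-1,0,0],[-1,0,0],[-1,0,0],[-1,0,0],[-1,0,0],[-0.8,0,0],[-0.8,0,0],[-0.8,0,0],[-0.6,0,0],[0,0,0]]' --angular '[[0,0,0],[0,0,0],[0,0,0],[0,0,0],[0,0,0],[0,0,0],[0,0,0],[0,0,0],[0,0,0],[0,0,0],[0,0,0],[0,0,0],[0,0,0],[0,0,0],[0,0,0],[0,0,0],[0,0,0],[0,0,0]]'

```text
clock: 5.2
position: [0.6477, 0.0171, 0.0791]
ee_rot: [0.102, -3.13, -0.0]
force: [-17.8, -0.6, 12.6]
width: 0.005
gripper_force: 9.1
```

Call:
carry_out --claw '[0,0]' --delta_pos '[[-0.2,0,0],[0,0,0]]' --angular '[[0,0,0],[0,0,0]]'

```text
clock: 5.4
position: [0.6478, 0.0171, 0.0791]
ee_rot: [0.101, -3.127, -0.001]
force: [-25.0, -1.8, 19.9]
width: 0.006
gripper_force: 12.7
```

```bash
python3 - <<'E'
from h import *
print(arm.observe()["position"],arm.observe()["force"])
p=arm.get_image("top"); f=p["frame"][110:210,200:310]
q=arm.get_image("side"); g=q["frame"][110:210,220:330]
cv2.imwrite("pics/b.png",np.hstack([cv2.resize(k,(400,364),interpolation=2) for k in(f,g)])[:,:,::-1])
E
```

```text
[0.64777754 0.0170633  0.07906414] [-24.96141426  -1.84855783  19.86577399]
```

View pics/b.png

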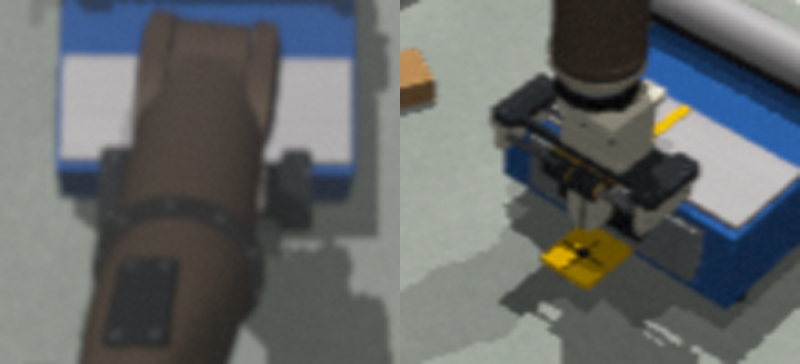

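The side crop shows the yellow pad fully exposed, its cross at about pixel (270,179), and the drawer panel flush. The hand didn't move when the push force rose, so the drawer is on its hard stop. I'll back off and go to the jack.

Call:
carry_out --claw '[0,0,0,0,2,9.1,9.1,9.1,9.1,9.1,9.1,9.1,9.1,9.1]' --delta_pos '[[0.5,0,0],[1.5,0,0],[3,0,0],[3,0,-3],[3,1,-4],[3,3,-4],[2,3.5,-2],[0,3.5,0],[0,3.5,0],[0,3.5,0],[0,3.5,0],[0,3,0],[0,2,0],[0,0,0]]' --angular '[[0,0,0],[0,0,0],[0,0,0],[0,0,0],[0,0,0],[0,0,0],[0,0,0],[0,0,0],[0,0,0],[0,0,0],[0,0,0],[0,0,0],[0,0,0],[0,0,0]]'

```text
clock: 6.9
position: [0.4819, 0.2715, 0.2033]
ee_rot: [-0.11, 3.139, 0.003]
force: [-0.8, 0.7, 1.2]
width: 0.826
gripper_force: 0.0
```

```bash
python3 - <<'E'
from h import *
P={n:arm.get_image(n) for n in("side","top")}
for n in P: cv2.imwrite(f"pics/c{n}.png",cv2.resize(P[n]["frame"][90:290,130:350],(792,600),interpolation=2)[:,:,::-1])
Z=dict(lift_pad=.034,drawer_pull=.085,jack=0,jack_saddle=.028,handle_grip=.124)
for l,z in Z.items():
    for n in P:
        for k in arm.place_of(l,P[n])[:2]: print(l,n,round(k["conf"],2),np.round(k["centre"],3),at(P[n],k["centre"],z).round(4))
    # colour: red block top & yellow
for n,p in P.items():
    m,N,l,s,c=stripe(p)
    for i in range(1,N):
        if s[i,4]>12: print(n,"yel",s[i],at(p,(c[i]+.5)/[512,384],.044).round(4))
    h=cv2.cvtColor(p["frame"],cv2.COLOR_RGB2HSV); m=cv2.inRange(h,(0,150,60),(6,255,255))|cv2.inRange(h,(174,150,60),(180,255,255))
    N,l,s,c=cv2.connectedComponentsWithStats(m)
    for i in range(1,N):
        if s[i,4]>20: print(n,"red",s[i],at(p,(c[i]+.5)/[512,384],.062).round(4))
E
```

```text
lift_pad side 0.59 [0.526 0.464] [0.6496 0.0239 0.034 ]
lift_pad top 0.9 [0.495 0.451] [0.6482 0.0269 0.034 ]
drawer_pull side 0.67 [0.532 0.44 ] [0.6524 0.014  0.085 ]
drawer_pull side 0.61 [0.698 0.63 ] [ 0.6086 -0.3753  0.085 ]
drawer_pull top 0.57 [0.503 0.438] [0.6541 0.0136 0.085 ]
jack side 0.69 [0.368 0.447] [0.4877 0.2761 0.    ]
jack top 0.65 [0.239 0.523] [0.5178 0.4843 0.    ]
jack_saddle side 0.68 [0.402 0.41 ] [0.5637 0.2653 0.028 ]
jack_saddle side 0.17 [0.651 0.832] [ 0.3914 -0.4696  0.028 ]
handle_grip side 0.76 [0.303 0.402] [0.3881 0.3144 0.124 ]
side yel [280 139  20  15  68] [0.8147 0.0798 0.044 ]
side yel [259 172  23  17 217] [0.6351 0.0076 0.044 ]
side red [140 140  22  14 121] [0.4349 0.4185 0.062 ]
side red [178 154  15  19 187] [0.4706 0.2602 0.062 ]
side red [354 220  18  16 237] [ 0.6804 -0.3462  0.062 ]
top yel [255 127   3  27  54] [0.7668 0.0238 0.044 ]
top yel [248 168  17  16 247] [0.6351 0.0156 0.044 ]
top red [353 165  15  14 165] [ 0.6756 -0.3466  0.062 ]
top red [115 203  11  24 122] [0.4565 0.4657 0.062 ]
```

```bash
python3 - <<'E'
import cv2,numpy as np
from h import *
P=[arm.get_image(n) for n in("side","top")]
f=P[0]["frame"][140:210,160:300]; g=P[1]["frame"][150:200,215:315]
cv2.imwrite("pics/d.png",np.vstack([cv2.resize(f,(600,300),interpolation=2),cv2.resize(g,(600,300),interpolation=2)])[:,:,::-1])
E
```

```text
(no output)
```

View pics/d.png

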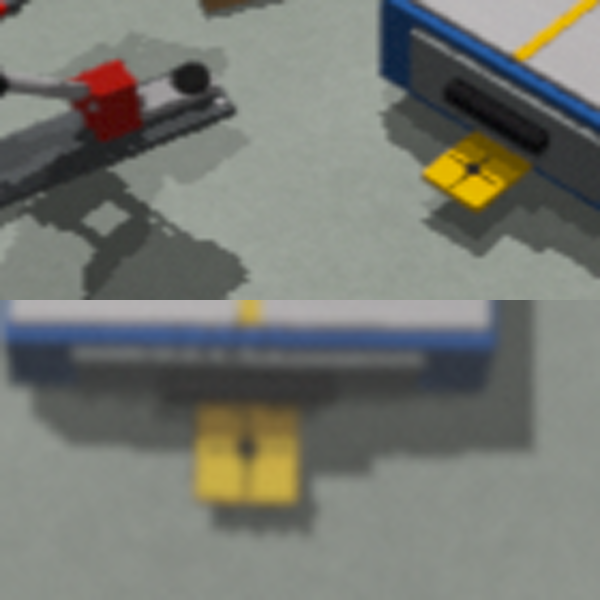

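The crop shows the drawer shut, with the pad's cross at full-image pixels (270.4,179.4) in the side view and (256.2,174.5) in the top view. Next I'll fix the lift point and the jack pose from the first pictures.

```bash
python3 - <<'E'
from h import *
P={n:arm.get_image(n) for n in("side","top")}
S=np.array([512.,384])
a=np.array([270.4,179.4])/S;b=np.array([256.2,174.5])/S
print("lift",at(P["side"],a,.044).round(4),at(P["top"],b,.044).round(4),tri(P["side"],a,P["top"],b).round(4))
for n in P:
    im=cv2.imread(f"pics/{n}.png"); h=cv2.cvtColor(im,cv2.COLOR_BGR2HSV)
    m=cv2.inRange(h,(0,150,60),(6,255,255))|cv2.inRange(h,(174,150,60),(180,255,255))
    N,l,s,c=cv2.connectedComponentsWithStats(m)
    for i in range(1,N):
        if s[i,4]>60: print(n,s[i],c[i].round(1),at(P[n],c[i]/[800,600],.062).round(4))
    x0,y0=(230,280) if n=="top" else (220,225)
    w=(80,120) if n=="top" else (125,75)
    cv2.imwrite(f"pics/e{n}.png",cv2.resize(im[y0:y0+w[1],x0:x0+w[0]],(0,0),fx=5,fy=5,interpolation=2))
t=cv2.imread("pics/etop.png");s=cv2.imread("pics/eside.png")
t=cv2.rotate(t,cv2.ROTATE_90_CLOCKWISE)  # 600x400
s=s[:200+0] if False else s
cv2.imwrite("pics/e.png",np.vstack([cv2.resize(t,(300,200)),s[:, :300] if False else cv2.resize(s,(300,180))])) if False else None
c=np.zeros((600,800,3),np.uint8); c[:600,:400]=cv2.imread("pics/etop.png"); q=cv2.resize(s,(400,240)); c[:240,400:]=q
cv2.imwrite("pics/e.png",c)
E
```

```text
lift [0.6409 0.011  0.044 ] [0.6416 0.0164 0.044 ] [0.6444 0.0158 0.0376]
side [218 219  35  22 300] [235.2 229.4] [0.4346 0.4204 0.062 ]
side [278 241  24  29 454] [289.8 255.1] [0.471 0.263 0.062]
side [552 343  29  26 585] [566.1 355.4] [ 0.681  -0.3446  0.062 ]
top [552 257  23  23 415] [563.4 268.2] [ 0.6768 -0.3452  0.062 ]
top [179 316  17  38 307] [188.  335.3] [0.458  0.4669 0.062 ]
top [260 320  19  21 234] [269.3 329.6] [0.4849 0.2914 0.062 ]
```

View pics/e.png

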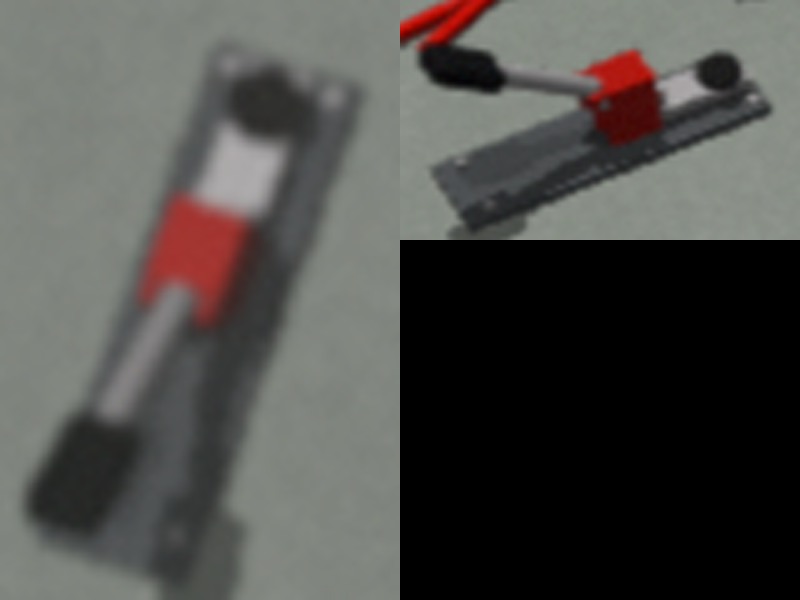

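The crop shows the jack's block top centred at (268.6,331) in the 800x600 top view, the saddle at (284,300.6), and the base plate running from (287.4,293.2) to (252.4,392.4).

```bash
python3 - <<'E'
from h import *
p=arm.get_image("top");q=arm.get_image("side")
f=lambda x,y,z,c=p:at(c,(x/800,y/600),z)[:2]
far,near=f(287.4,293.2,.008),f(252.4,392.4,.008)
d=far-near; print("plate",far,near,np.linalg.norm(d),"yaw",np.arctan2(d[1],d[0])); u=d/np.linalg.norm(d)
print("origin from far",far-.1*u,"near",near+.14*u,"block",f(268.6,331.2,.062),"saddle-75",f(284,300.6,.028)-.075*u,"grip",f(247,374,.124)+.108*u)
# side: block top centre px
print("side block", f(220+(620-400)/3.2,225+72/3.2,.062,q),"saddle",f(220+(718-400)/3.2,225+70/3.2,.028,q)-.075*u)
dlt([.487,.287,.2],-.28)
E
```

```text
plate [0.58174109 0.26986026] [0.35045895 0.32211536] 0.2371118417541437 yaw -0.22220575016016922
origin from far [0.48419972 0.29189843] near [0.48701687 0.29126193] block [0.48135843 0.2926013 ] saddle-75 [0.48645286 0.28887802] grip [0.48240852 0.29185782]
side block [0.4850922  0.28443081] saddle [0.4853631  0.28379941]
pos [0.4823 0.2674 0.2032] turn [ 0.    -0.     0.345] shift cm [0.09 2.01 0.32] F [-0.7 -0.8  0.2] t 7.8
```

Call:
carry_out --claw '[9.1,9.1,9.1,9.1,9.1,9.1,9.1,9.1,9.1,9.1,9.1,9.1,9.1,3.2,3.2,3.2,3.2,3.2]' --delta_pos '[[0,0,0],[0,0,0],[0,0,0],[0.2,2.2,0],[0,0,0],[0,0,2],[0,0,3],[0,0,3],[0,0,3],[0,0,3],[0,0,2],[0,0,1],[0,0,0],[0,0,0],[0,0,0],[0,0,0],[0,0,0],[0,0,0]]' --angular '[[0,0,0.1],[0,0,0.1],[0,0,0.085],[0,0,0],[0,0,0],[0,0,0],[0,0,0],[0,0,0],[0,0,0],[0,0,0],[0,0,0],[0,0,0],[0,0,0],[0,0,0],[0,0,0],[0,0,0],[0,0,0],[0,0,0]]' --force 30

```text
clock: 9.6
position: [0.4853, 0.2895, 0.0337]
ee_rot: [0.345, 3.122, 0.001]
force: [-0.1, 0.0, -0.6]
width: 0.604
gripper_force: 0.0
```

Call:
carry_out --claw '[3,3,3,3,3]' --delta_pos '[[0,0,0],[0,0,0],[0,0,0],[0,0,0],[0,0,0]]' --angular '[[0,0,0],[0,0,0],[0,0,0],[0,0,0],[0,0,0]]' --force 40

```text
clock: 10.1
position: [0.4856, 0.2908, 0.0336]
ee_rot: [0.343, 3.122, 0.003]
force: [1.8, 5.6, -1.1]
width: 0.391
gripper_force: 39.9
```

Call:
carry_out --claw '[3,3,3,3,3,3,3,3,3,3,3,3,3,3,3,3,3,3,3,3]' --delta_pos '[[0,0,-0.5],[0,0,-1.5],[0,0,-2],[0,0,0],[0,0,0],[0,0,0],[0,0,0],[0.2,-1,0],[0.4,-2.5,0],[0.5,-3,0],[0.5,-3,0],[0.5,-3,0],[0.5,-3,0],[0.5,-3,0],[0.5,-3,0],[0.5,-3,0],[0.5,-3,0],[0.2,-1,0],[0,0,0],[0,0,0]]' --angular '[[0,0,0],[0,0,0],[0,0,0],[0,0,-0.08],[0,0,-0.08],[0,0,-0.08],[0,0,-0.045],[0,0,0],[0,0,0],[0,0,0],[0,0,0],[0,0,0],[0,0,0],[0,0,0],[0,0,0],[0,0,0],[0,0,0],[0,0,0],[0,0,0],[0,0,0]]'

```text
clock: 12.1
position: [0.4552, 0.0018, 0.0732]
ee_rot: [0.1, -3.139, -0.0]
force: [0.9, 0.6, -8.1]
width: 0.39
gripper_force: 39.9
```

```bash
python3 - <<'E'
from h import *
P={n:arm.get_image(n) for n in("side","top")}
s=arm.observe(); zz=s["position"][2]-.0336; print(zz)
for l,z in dict(jack_saddle=.028,handle_grip=.124,jack=0).items():
    for n in P:
        for k in arm.place_of(l,P[n])[:1]: print(l,n,round(k["conf"],2),at(P[n],k["centre"],z+zz).round(4))
dlt([.456,.0025,.036],.065)
f=P["side"]["frame"][110:230,150:310]; g=P["top"]["frame"][150:230,200:310]
c=np.zeros((600,800,3),np.uint8); c[:300,:400]=cv2.resize(f,(400,300),interpolation=2); c[:400,400:]=0
c=np.vstack([cv2.resize(f,(400,300),interpolation=2),cv2.resize(g,(400,291),interpolation=2)]); cv2.imwrite("pics/f.png",c[:,:,::-1])
E
```

```text
0.039578526842542795
handle_grip side 0.65 [ 0.3419 -0.0074  0.1636]
jack side 0.94 [ 0.4588 -0.0188  0.0396]
jack top 0.21 [0.6278 0.0171 0.0396]
pos [0.4558 0.0022 0.0732] turn [ 0.    -0.     0.001] shift cm [-0.03  0.02  3.72] F [-0.4  1.1 -8.5] t 12.5
```

View pics/f.png

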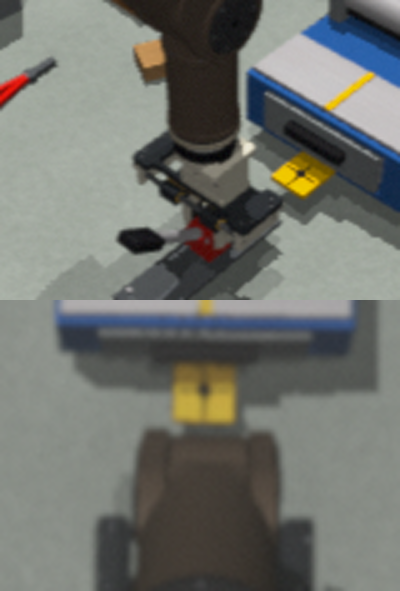

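The crop shows the jack held level in front of the press, in line with the pad. I'll descend to about 2 mm above the bench and slide it under.

Call:
carry_out --claw '[3,3,3,3,3,3,3,3,3,3,3,3,3,3,3,3]' --delta_pos '[[0,0,1],[0,0,1.2],[0,0,1],[0,0,0.5],[0,0,0],[-1,0,0],[-1.5,0,0],[-1.5,0,0],[-1.5,0,0],[-1.5,0,0],[-1.5,0,0],[-1.2,0,0],[-0.8,0,0],[-0.5,0,0],[0,0,0],[0,0,0]]' --angular '[[0,0,0],[0,0,0],[0,0,0],[0,0,0],[0,0,0],[0,0,0],[0,0,0],[0,0,0],[0,0,0],[0,0,0],[0,0,0],[0,0,0],[0,0,0],[0,0,0],[0,0,0],[0,0,0]]'

```text
clock: 14.1
position: [0.5648, 0.0089, 0.0361]
ee_rot: [0.102, -3.139, 0.0]
force: [-0.2, -0.0, -7.7]
width: 0.391
gripper_force: 39.9
```

```bash
python3 - <<'E'
from h import *
P={n:arm.get_image(n) for n in("side","top")}
for l,z in dict(jack_saddle=.03,handle_grip=.126,jack=0.002).items():
    for n in P:
        for k in arm.place_of(l,P[n])[:1]: print(l,n,round(k["conf"],2),at(P[n],k["centre"],z).round(4))
dlt([.566,.0096,.0336],.065)
f=P["side"]["frame"][130:220,170:310]
cv2.imwrite("pics/g.png",cv2.resize(f,(784,504),interpolation=2)[:,:,::-1])
E
```

```text
jack_saddle top 0.2 [ 0.4514 -0.2465  0.03  ]
handle_grip side 0.39 [ 0.5159 -0.5248  0.126 ]
jack side 0.88 [0.5736 0.0034 0.002 ]
jack top 0.69 [0.5195 0.4888 0.002 ]
pos [0.5654 0.0089 0.0363] turn [ 0. -0.  0.] shift cm [-0.06  0.06  0.27] F [ 0.  -0.8 -7.7] t 14.5
```

View pics/g.png

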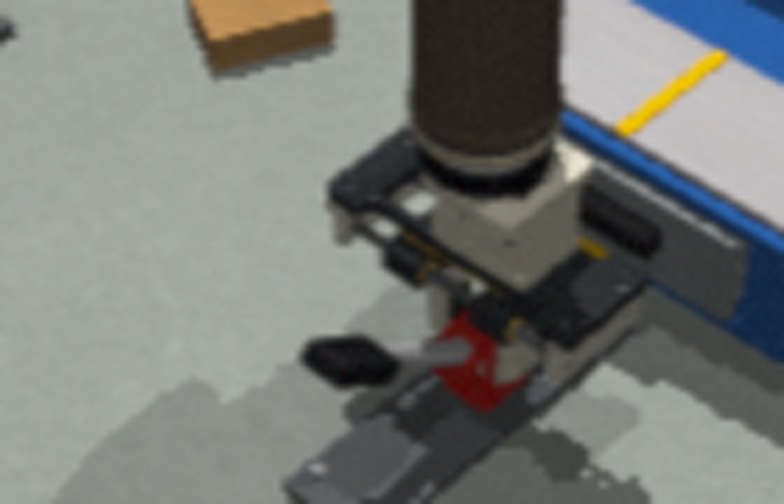

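Call:
carry_out --claw '[3,3,3,5,9,9,9,9,9,9,9,5,0,0,0,0,0,0,0]' --delta_pos '[[0,0,0.2],[0,0,0.1],[0,0,0],[0,0,0],[0,0,0],[0,0,0],[0,0,0],[0,0,-1],[0,0,-3],[0,0,-4],[0,0,-4],[1,1,-2],[2,3,0],[2,4,0],[2,4,0],[2,4,0],[2,4,0],[1,2,0],[0,0,0]]' --angular '[[0,0,0],[0,0,0],[0,0,0],[0,0,0],[0,0,0],[0,0,0],[0,0,0],[0,0,0],[0,0,0],[0,0,0],[0,0,0],[0,0,0],[0,0,0],[0,0,0],[0,0,0],[0,0,0],[0,0,0],[0,0,0],[0,0,0]]'

```text
clock: 16.4
position: [0.4295, 0.2243, 0.1741]
ee_rot: [-0.112, 3.139, 0.003]
force: [-0.2, 0.1, -0.5]
width: 0.333
gripper_force: 0.0
```

```bash
python3 - <<'E'
from h import *
P={n:arm.get_image(n) for n in("side","top")}
for l,z in dict(jack_saddle=.028,handle_grip=.124,jack=0,lift_pad=.034).items():
    for n in P:
        for k in arm.place_of(l,P[n])[:1]: print(l,n,round(k["conf"],2),at(P[n],k["centre"],z).round(4))
dlt([.566,.0096,.0336],.065)
f=P["side"]["frame"][140:220,190:300]; g=P["top"]["frame"][160:250,220:300]
c=np.zeros((594,800,3),np.uint8)
g=cv2.resize(g,None,fx=6,fy=6,interpolation=2)[:, :]; f=cv2.resize(f,(320,233),interpolation=2)
c=np.zeros((540,800,3),np.uint8); c[:,:480]=g; c[:233,480:]=f
cv2.imwrite("pics/i.png",c[:,:,::-1])
E
```

```text
jack_saddle side 0.49 [0.6562 0.0126 0.028 ]
jack_saddle top 0.39 [0.651  0.0021 0.028 ]
handle_grip side 0.66 [ 0.4595 -0.004   0.124 ]
jack side 0.55 [ 0.5613 -0.0045  0.    ]
jack top 0.83 [ 0.5585  0.0012 -0.    ]
lift_pad side 0.87 [0.6372 0.0127 0.034 ]
lift_pad top 0.67 [0.6364 0.0181 0.034 ]
pos [0.4318 0.2201 0.1732] turn [-0.     0.    -0.001] shift cm [-12.03 -21.88  13.96] F [ 0.6  0.3 -0.4] t 16.9
```

View pics/i.png

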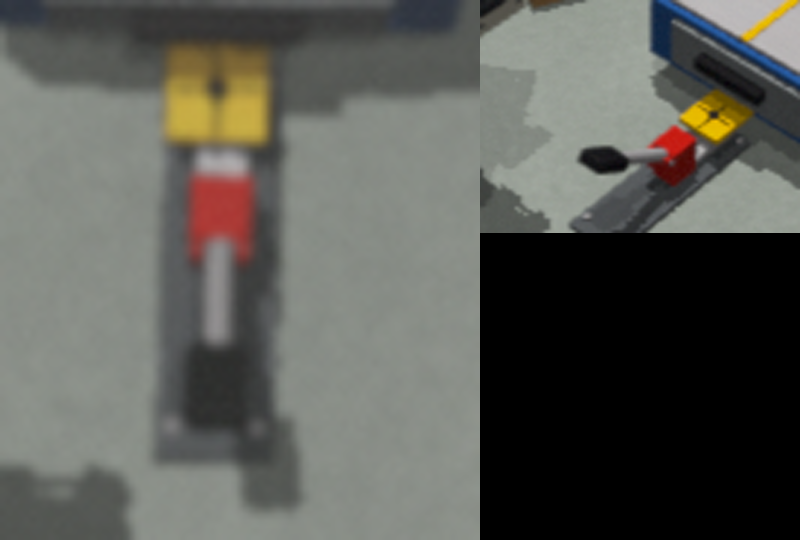

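The jack stands in line with the pad. In crop coordinates the cross is at (217,88), the block top at (221,217) and the plate's near end at (212,460).

```bash
python3 - <<'E'
from h import *
p=arm.get_image("top")
f=lambda x,y,z:at(p,((220+x/6)/512,(160+y/6)/384),z)[:2]
L=f(217,88,.044); n=f(212,460,.008); b=f(221,217,.062); g=f(216,388,.122); fr=f(221,175,.062)
pf=f(218,143,.044)
u=np.array([np.cos(.065),np.sin(.065)]);v=np.array([-u[1],u[0]])
print("lift",L,"padfront+30",pf+.03*u)
for nm,o in(("near",n+.14*u),("block",b),("grip",g+.108*u),("blockfront",fr-.02*u)): e=o+.075*u-L; print(nm,o.round(4),"err along",(e@u).round(4),"lat",(e@v).round(4))
dlt([.442,.0005,.15],.065)
E
```

```text
lift [0.64096383 0.01650613] padfront+30 [0.63791488 0.01521199]
near [0.567  0.0111] err along 0.0008 lat -0.0006
block [0.5602 0.0078] err along -0.0062 lat -0.0034
grip [0.5592 0.0093] err along -0.007 lat -0.0019
blockfront [0.5649 0.0085] err along -0.0015 lat -0.0031
pos [0.4317 0.2202 0.1732] turn [-0.    -0.    -0.001] shift cm [  0.4  -22.     2.32] F [0.9 0.5 0.2] t 16.95
```

The saddle is about 3 mm off, well within tolerance. I'll go over the grip with shut fingers.

Call:
carry_out --claw '[0,0,0,0,0,0,0,0,0,0]' --delta_pos '[[0,-2,0],[-0.1,-3,0],[-0.1,-3,0],[-0.1,-3,0],[-0.1,-3,0],[-0.1,-3,0],[-0.1,-3,0],[-0.1,-2,0.3],[0,0,1],[0,0,0]]' --angular '[[0,0,0],[0,0,0],[0,0,0],[0,0,0],[0,0,0],[0,0,0],[0,0,0],[0,0,0],[0,0,0],[0,0,0]]'

```text
clock: 17.95
position: [0.452, 0.0015, 0.1592]
ee_rot: [0.1, -3.138, -0.0]
force: [-0.2, 1.0, 0.1]
width: 0.003
gripper_force: 0.0
```

Call:
carry_out --claw '[0,0,0,0,0,0,0,0,0,0,0,0,0,0,0]' --delta_pos '[[0,0,1],[0,0,1],[0,0,1],[0.3,0,0.7],[0.4,0,0.7],[0.4,0,0.7],[0.35,0,0.7],[0.3,0,0.7],[0.25,0,0.8],[0.2,0,0.8],[0.15,0,0.8],[0.1,0,0.8],[0,0,0.5],[0,0,0],[0,0,0]]' --angular '[[0,0,0],[0,0,0],[0,0,0],[0,0,0],[0,0,0],[0,0,0],[0,0,0],[0,0,0],[0,0,0],[0,0,0],[0,0,0],[0,0,0],[0,0,0],[0,0,0],[0,0,0]]'

```text
clock: 19.45
position: [0.4293, 0.0009, 0.0598]
ee_rot: [-0.103, 3.137, 0.002]
force: [-6.1, 2.6, 35.5]
width: 0.006
gripper_force: 17.8
```

```bash
python3 - <<'E'
from h import *
P={n:arm.get_image(n) for n in("side","top")}
for n in P:
    for k in arm.place_of("lift_pad",P[n])[:1]: print(n,round(k["conf"],2),np.array(k["centre"])*[512,384])
    q=[.641,.015]; print("  exp low",proj(P[n],np.array(q+[.034])),"high",proj(P[n],np.array(q+[.048])))
cv2.imwrite("pics/j.png",cv2.resize(P["side"]["frame"][130:220,170:310],(784,504),interpolation=2)[:,:,::-1])
E
```

```text
side 0.84 [269.7216 178.9056]
  exp low [269.50989363 180.81966138] high [269.62459267 177.97481036]
top 0.88 [253.4912 170.9952]
  exp low [256.57482572 175.41612119] high [256.60299054 174.3982316 ]
```

View pics/j.png

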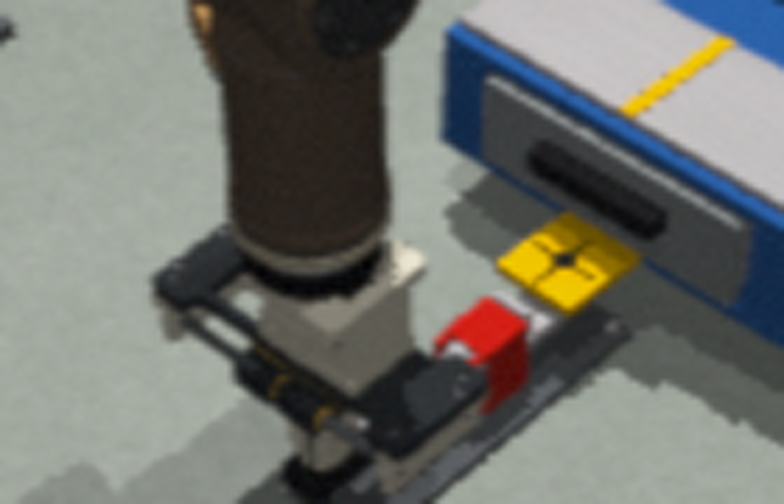

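The cross has risen about 3 px to (270.9,176.4), which is roughly 14 mm, so the press is lifted. I'll let the handle back up.

Call:
carry_out --claw '[0,0,0,0,0,0,0,0,0,0,0,0,0,0,0,0,0,0]' --delta_pos '[[0,0,-0.5],[-0.1,0,-0.8],[-0.15,0,-0.8],[-0.2,0,-0.8],[-0.25,0,-0.8],[-0.3,0,-0.7],[-0.35,0,-0.7],[-0.4,0,-0.7],[-0.4,0,-0.7],[-0.3,0,-0.7],[0,0,-1],[0,0,-1],[0,0,-1],[0,0,0],[0,0,0],[0,0,0],[0,0,0],[0,0,0]]' --angular '[[0,0,0],[0,0,0],[0,0,0],[0,0,0],[0,0,0],[0,0,0],[0,0,0],[0,0,0],[0,0,0],[0,0,0],[0,0,0],[0,0,0],[0,0,0],[0,0,0],[0,0,0],[0,0,0],[0,0,0],[0,0,0]]'

```text
clock: 21.45
position: [0.4525, 0.0016, 0.1599]
ee_rot: [0.102, -3.139, 0.0]
force: [0.4, -0.5, -0.2]
width: 0.004
gripper_force: 0.0
```

```bash
python3 - <<'E'
from h import *
p=arm.get_image("side")
print(arm.observe()["position"],arm.observe()["force"])
for l in("lift_pad","jack","handle_grip"):
    for k in arm.place_of(l,p)[:1]: print(l,round(k["conf"],2),np.array(k["centre"])*[512,384],at(p,k["centre"],dict(lift_pad=.034,jack=0,handle_grip=.124)[l]).round(4))
cv2.imwrite("pics/k.png",cv2.resize(p["frame"][130:220,170:310],(784,504),interpolation=2)[:,:,::-1])
E
```

```text
[0.45257938 0.00157829 0.15996168] [-0.73222215 -0.05843559  0.31837658]
lift_pad 0.75 [269.6192 180.288 ] [0.6431 0.0165 0.034 ]
jack 0.67 [255.5904 196.9152] [0.5752 0.0168 0.    ]
handle_grip 0.62 [232.704  192.6144] [ 0.4561 -0.0008  0.124 ]
```

View pics/k.png

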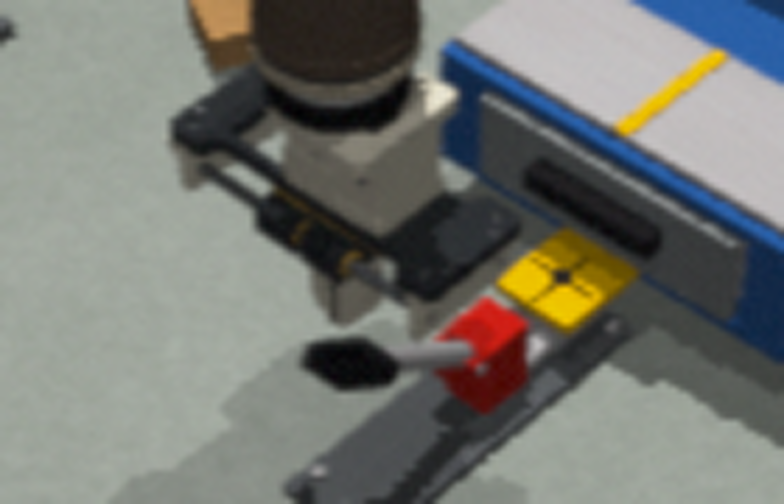

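The handle is fully up, the press is down (cross at (270.6,179.4)) and the jack hasn't moved. Now the second stroke.

Call:
carry_out --claw '[0,0,0,0,0,0,0,0,0,0,0,0,0,0,0,0,0]' --delta_pos '[[0,0,1],[0,0,1],[0,0,1],[0.3,0,0.7],[0.4,0,0.7],[0.4,0,0.7],[0.35,0,0.7],[0.3,0,0.7],[0.25,0,0.8],[0.2,0,0.8],[0.15,0,0.8],[0.1,0,0.8],[0,0,0.5],[0,0,0],[0,0,0],[0,0,0],[0,0,0]]' --angular '[[0,0,0],[0,0,0],[0,0,0],[0,0,0],[0,0,0],[0,0,0],[0,0,0],[0,0,0],[0,0,0],[0,0,0],[0,0,0],[0,0,0],[0,0,0],[0,0,0],[0,0,0],[0,0,0],[0,0,0]]'

```text
clock: 23.35
position: [0.4293, 0.0003, 0.0598]
ee_rot: [-0.102, 3.137, 0.001]
force: [-5.7, 0.8, 35.8]
width: 0.003
gripper_force: 17.7
```

```bash
python3 - <<'E'
from h import *
p=arm.get_image("side"); s=arm.observe(); print(s["position"],s["force"])
for l in("lift_pad","jack"):
    for k in arm.place_of(l,p)[:1]: print(l,round(k["conf"],2),np.array(k["centre"])*[512,384])
m,n,l,st,c=stripe(p)
print([(st[i],c[i].round(1)) for i in range(1,n) if st[i,4]>12])
E
```

```text
[4.29246520e-01 3.32757381e-04 5.98478928e-02] [-5.65936291  1.51268239 35.6502485 ]
lift_pad 0.57 [268.1856 177.984 ]
jack 0.84 [258.6112 197.9904]
[(array([281, 137,  20,  14,  66], dtype=int32), array([290.2, 143.4])), (array([259, 168,  24,  18, 244], dtype=int32), array([270.4, 176.8]))]
```

The press is lifted again: the pad is 3–4 px higher, and the hand is holding the same pose and force as in the first stroke. Handing in.

```bash
python3 -c "
from cell import arm
print(arm.sign_off())"
```

```text
the job is handed in; nothing more can be done
None
```

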